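Shim the rocking bench scale

ROBOT

A 6-joint arm with a two-finger parallel gripper is mounted at the origin on the work surface; the furniture and walls round the work are solid. World frame = base frame: x ahead of the robot, y to its left, z up, the work surface at z = 0. Lengths are in mm, angles in degrees, forces in N, time in s.
With the tool pointing down it reaches from about 350 to 850 mm from the base axis. Payload 8.1 kg.
Tool frame: the origin (TCP) lies midway between the tips of the shut fingers; the grasp point (between the pads) lies 19 mm behind it (r.pinch_z is the distance from the TCP to the grasp point, in mm); z points along the fingers, y is the line along which they close (so a half turn about z gives the same grasp; the last joint's range is limited). The gripper opens to 85 mm and grips with 20 to 120 N. Pads are 22 mm wide; open, the fingers measure 114 mm over their backs; the gripper's body (76 mm by 85 mm) begins 54 mm behind the grasp point. The pads swing forward as they close: fully open they stand 13 mm farther back than shut.
Start: joints at [63.232, 7.471, 85.268, -0, 87.261, -4.893], TCP at [223.534, 556.81, 231.292] pointing down, gripper open.
Joint ranges: [-169.43, 169.43], [-51.17, 129.36], [1.28, 143.12], [-76.62, 256.62], [0, 156.53], [-152.29, 152.29]. Speed limits (degrees/s): [136.94, 136.94, 159.86, 180, 180, 180].

INTERFACE

Orientations are given as [roll, pitch, yaw] about the fixed x, y, z axes, in that order (R = Rz(yaw) Ry(pitch) Rx(roll)).
In Python, from bench import sensors, optics, job, r gives the robot as it stands.
- The arm moves only by the tool play_rows, never from a script. Its argument "motion" is a list that holds one entry, the list of rows, each a list of 6 numbers: the shift along the tool's x, y, z in cm, then the turn, a rotation vector about the tool's x, y, z in degrees. In form: [[[x, y, z, ax, ay, az], ...]]. A call has 1 to 5 rows; each row is the pose to reach, as a shift and turn from the pose commanded when the call began, along the tool's axes at that moment; what a row does not reach only later rows make up. A row lasts 1/10 s, in which the tool goes at most 50 mm and 8.59 degrees, less where a joint would pass 70% of its speed; a pose out of reach is approached as far as the arm can. A call with a gripper value outside its range is refused whole. "jaw" is the opening, from 0 (shut) to 1 (fully open), set as the call begins (left out, the last holds). The fingers move at their own pace and stop on an object; "squeeze" is the grip in N (left out, the last holds). Time passes only in rows, so rows that repeat a pose let the fingers close. It gives the time, the measured TCP pose, the force, the opening and the grip force at its end, in the units of the state.
- sensors.sense(): the state, without advancing time (a new reading comes with each control period).
- optics.snapshot(name): name is "scene" or "side" or "wrist"; returns a dict with "pixels" (384x512x3 uint8, red, green, blue), "mtx" (3x3 intrinsics, pixels), "R" (3x3) and "t" (3): a world point X has camera coordinates R X + t; the wrist camera has in their place "T_tool_cam" (4x4, takes a point from camera to tool coordinates, whose origin is the TCP and whose axes are the flange's). Camera axes: x right, y down, z forward; pixel columns grow to the right and rows downward; lengths in mm; the calibration is good to about 2 mm. The wrist camera is an equidistant fisheye: a pixel r from the principal point sees the ray r / f radians off the axis. A picture is of the moment at which its call begins: read the wrist's pose just before it. There is no depth.
- job.hand_in(): hands the job in; it is judged then, once.
The state is a dict: "time": time; "joint_pos": joint angles; "qd": joint speeds; "joint_efforts": joint torques, N m; "tool_pos": TCP position; "tcp_rot": TCP orientation; "ft_force": force on the tool from outside, world axes, zero at the start; "wrist_torque": the same for the moment, N m; "finger_gap": finger opening in mm; "grip_force": force on a finger pad.
Only numpy, scipy, OpenCV 4.12 (cv2) and the standard library are available. Lean on these libraries where they do the work, as an engineer would, in place of code of your own. Each camera call takes 0.05 s, during which the arm holds its last target. There are 200 camera calls.

TASK

The small bench scale leans and rocks because one of its four feet is too short. Push the wedge shim along the bench under that foot until the foot stands on the wedge's flat top and the scale is level, then press down gently with a fingertip on the scale's diagonally opposite corner to check that it no longer rocks, and let go. Do not grasp or pick anything up, do not shove the scale out of its place, and leave the other things alone.

Things in the scene. Friction and masses are not known exactly. Their poses are not given: they have to be found in the camera images.
- wedge: Grey plastic wedge shim lying on the bench, 126 x 54 x 34 mm, 0.13 kg. Origin: centre of its underside; z up, +x towards the thin edge, the way to push it. Along x: thin edge (1 mm) at +63; ramp up to 10 mm thick at +3; flat seat 10 mm thick from +3 to -27; stop block 18 mm high from -27 to -63 mm. At the start its thin edge is 20 to 45 mm short of the short foot and points at it (6 mm, 0.1 rad).
- wedge_seat (a point): Middle of the wedge's flat seat, wedge frame x = -12, z = 10 mm. The ball foot meets the stop block when its centre is at about x = -14 mm; pushing much harder then shoves the whole scale.
- wedge_tab (a point): Middle of the flat rear face (54 mm wide, 34 mm high, at wedge x = -63, this point z = 17 mm) of the upright tab at the wedge's thick end: push here towards the wedge's +x. It takes about 1 N along the bench, 3 to 16 N under the foot.
- scale: Low square bench scale, 3.5 kg, loose on four black ball feet (radius 14 mm, at x, y = +-72 mm). White housing 172 x 172 mm, underside 30 and top 56 mm high when level; round steel pan of 58 mm radius, 8 mm higher; display on the -x side. Origin: centre, at foot level; z up when level. It starts leaning 0.098 rad on to its short foot (-x, +y), the opposite foot (+x, -y) in the air.
- short_foot (a point): Lowest point of the short ball foot (scale frame x = -72, y = +72, z = 10 mm: 10 mm shorter than the others). It starts on the bench; when seated it lies on the wedge's flat seat, 10 mm above the bench.
- check_corner (a point): Point on top of the housing at the corner diagonally opposite the short foot (scale frame x = 65, y = -65, z = 56 mm): press straight down within about 20 mm of it; 5 N is plenty. Unshimmed, the corner gives way under about 5 N.
- step_motor: Bystander: stepper motor, 50 x 42 x 61 mm, origin under its centre.
- tape_roll: Bystander: roll of yellow tape lying flat, 92 x 92 x 22 mm, origin under its centre.
- marker: Bystander: black felt marker lying down, 134 mm long, 15 mm thick, origin under its middle.
Mind the look-alikes: they are no part of the job. What is shaped like the wedge but brown or pink is not meant.

How it is judged:
By the outcome, as a careful person would: the job done as asked, in the order asked, and still so for the second after the job is handed in, with the robot touching nothing.
It also fails if it takes over 54 s, if anything falls off the work surface, if the arm or the gripper's body presses on something with over 40 N, if the wrist force passes 120 N, or if a joint passes its speed limit or range.

## Working session

There is one attempt and no reset: what is moved stays moved. The work goes in short steps, Python scripts to look and compute and a tool call to move; the robot and the scene stay as the last step left them, time stands still between calls to the robot, and variables do not carry over. Pictures are saved under pics/ and viewed, at most 10 in all, crops included, and the job is handed in when it is done.

Besides the shell and the picture viewer there is one more tool, called after "Call:" in YAML: its name, and indented under it one key for each argument. play_rows: Moves the arm, as the interface text tells. Its arguments: {"type":"object","properties":{"motion":{"type":"array","items":{"type":"array","items":{"type":"array","items":{"type":"number"}}}},"jaw":{"type":"number"},"squeeze":{"type":"number"}},"required":["motion"]}

```bash
mkdir -p pics; ls
python3 - <<'E'
from bench import sensors, optics
import cv2,numpy as np,pickle
s=sensors.sense();print(s['time'],s['tool_pos'],s['tcp_rot'],s['ft_force'])
d={n:optics.snapshot(n) for n in("scene","side")}
pickle.dump(d,open('s0.pkl','wb'))
a=np.vstack([cv2.resize(d[n]['pixels'],(512,384)) for n in d])
for n in d: cv2.imwrite(f'pics/{n}0.png',cv2.resize(d[n]['pixels'],(800,600),interpolation=cv2.INTER_CUBIC)[:,:,::-1]); print(n,d[n]['mtx'].tolist(),(-d[n]['R'].T@d[n]['t']).round())
E
```

```text
pics
0.0 [223.28524136 556.32349945 230.24547022] [-1.79895874e+02 -9.91777660e-03  1.58123866e+02] [0.80543577 0.78909241 0.32560304]
scene [[381.63256077869414, 0.0, 247.87099792179723], [0.0, 381.63256077869414, 186.69329433735192], [0.0, 0.0, 1.0]] [-162. -316.  740.]
side [[417.714367146603, 0.0, 255.54825023310545], [0.0, 417.714367146603, 192.5881279714158], [0.0, 0.0, 1.0]] [269. 826. 608.]
```

View pics/scene0.png

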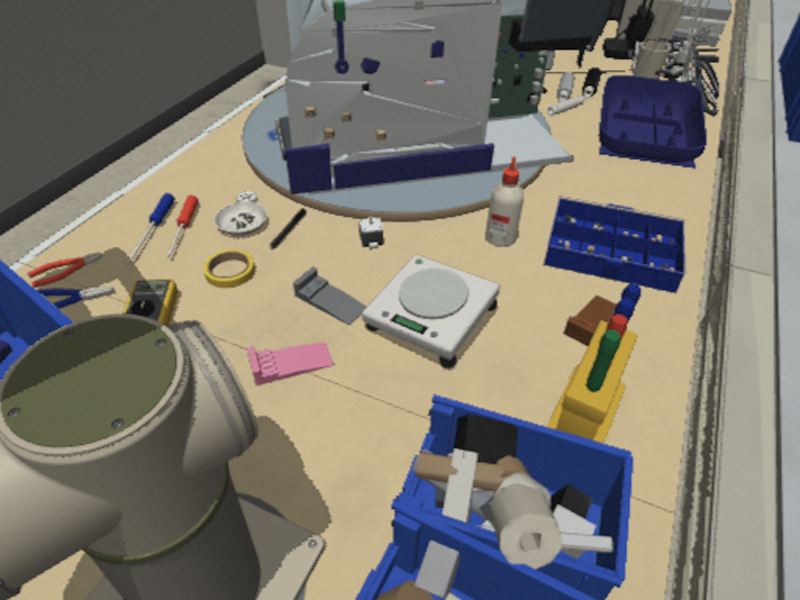

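View pics/side0.png

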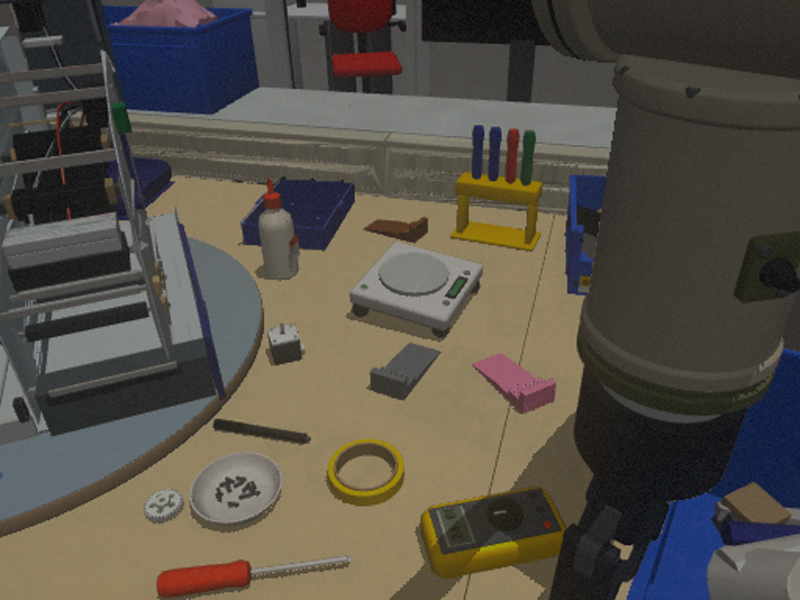

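Candidates for the wedge (800x600 scene picture): grey at (328,295), pink at (290,362), brown at (593,322). The grey one fits the description and points at the scale's near-left foot at (372,322). In the side view it is at (405,370), with that foot at (440,325). Next is a close crop of both views.

```bash
cat > h.py <<'E'
import numpy as np,cv2
def ray(d,uv,z):
    c=-d['R'].T@d['t']; v=d['R'].T@np.linalg.inv(d['mtx'])@np.array([uv[0],uv[1],1.])
    return c+v*(z-c[2])/v[2]
def tri(ds,uvs):
    A=np.zeros((3,3));b=np.zeros(3);L=[]
    for d,uv in zip(ds,uvs):
        c=-d['R'].T@d['t']; v=d['R'].T@np.linalg.inv(d['mtx'])@np.array([uv[0],uv[1],1.]);v/=np.linalg.norm(v)
        P=np.eye(3)-np.outer(v,v);A+=P;b+=P@c;L.append((P,c))
    X=np.linalg.solve(A,b);return X,[np.linalg.norm(P@(X-c)).round(1) for P,c in L]
E
python3 - <<'E'
import pickle,cv2,numpy as np
d=pickle.load(open('s0.pkl','rb'))
# scene crop u 185..325 v 160..240 ; side u 220..320 v 150..260
a=cv2.resize(d['scene']['pixels'][160:235,185:325],None,fx=5.6,fy=5.6,interpolation=cv2.INTER_CUBIC)
cv2.imwrite('pics/c1.png',a[:,:,::-1])
b=cv2.resize(d['side']['pixels'][150:260,220:320],None,fx=5.4,fy=5.4,interpolation=cv2.INTER_CUBIC)
cv2.imwrite('pics/c2.png',b[:,:,::-1])
print(a.shape,b.shape)
E
```

```text
(420, 784, 3) (594, 540, 3)
```

View pics/c1.png

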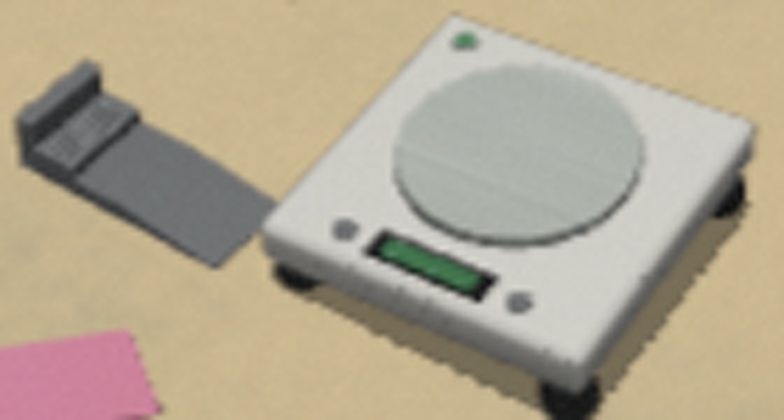

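View pics/c2.png

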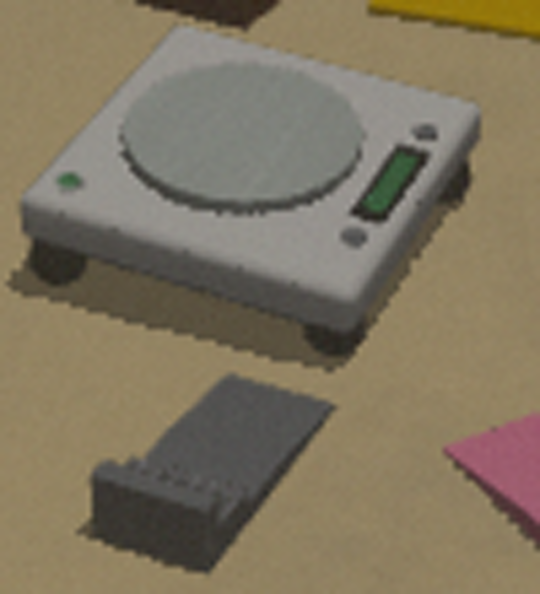

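The close crops confirm the grey wedge, with its thin edge towards the foot under the display-left corner. Scene crop: thin edge (215,268)-(275,205), foot (295,272). Side crop: thin edge (232,374)-(335,406), foot (333,338), tab rear face (92..212, 468..572).

Run:
```python
import pickle,numpy as np
from h import *
d=pickle.load(open('s0.pkl','rb'));S,D=d['scene'],d['side']
s=lambda x,y:((x+.5)/5.6-.5+185,(y+.5)/5.6-.5+160)
e=lambda x,y:((x+.5)/5.4-.5+220,(y+.5)/5.4-.5+150)
np.set_printoptions(precision=1,suppress=True)
P={'tipN':(s(215,268),e(335,406)),'tipF':(s(277,205),e(232,374)),'tabtopN':(s(20,117),e(215,515)),'tabtopF':(s(88,62),e(95,468)),
'A':(s(265,230),e(350,302)),'B':(s(582,365),e(480,105)),'C':(s(755,125),e(180,27)),'D':(s(455,15),e(25,205))}
R={}
for k,(a,b) in P.items(): R[k],g=tri((S,D),(a,b));print(k,R[k],g)
print('tabbotN scene',ray(S,s(25,165),0),'side',ray(D,e(210,572),0),'tabbotF side',ray(D,e(92,530),0))
for z in(0,1):print('tips',ray(S,s(215,268),1),ray(D,e(335,406),1),ray(D,e(232,374),1))
f=ray(S,s(295,275),14);print('foot scene/side z14',f,ray(D,e(333,338),14))
m=(R['tipN']+R['tipF'])/2;t=(R['tabtopN']+R['tabtopF'])/2
print('tip',m,'tab',t,'len',np.linalg.norm((m-t)[:2]),'yaw',np.degrees(np.arctan2(*(m-t)[1::-1])))
v=R['B']-R['A'];print('AB',np.linalg.norm(v),'AC',np.linalg.norm(R['C']-R['A']), 'scale x yaw',np.degrees(np.arctan2(*(R['C']-R['B'])[1::-1])),np.degrees(np.arctan2(*(R['D']-R['A'])[1::-1])), np.degrees(np.arctan2(*(R['A']-R['B'])[1::-1]))-90)
```

```text
tipN [454.6  42.4   1.8] [np.float64(1.5), np.float64(1.5)]
tipF [504.4  33.8   3.7] [np.float64(1.2), np.float64(1.2)]
tabtopN [476.3 162.1  32.9] [np.float64(3.7), np.float64(3.7)]
tabtopF [528.1 151.6  35.2] [np.float64(1.0), np.float64(1.0)]
A [454.8  14.6  39.3] [np.float64(1.3), np.float64(1.3)]
B [ 427.6 -150.7   53.2] [np.float64(1.0), np.float64(1.0)]
C [ 591.5 -174.7   64.7] [np.float64(2.0), np.float64(2.0)]
D [618.7  -9.8  51.9] [np.float64(3.6), np.float64(3.6)]
tabbotN scene [481.1 163.6   0. ] side [476.1 162.6   0. ] tabbotF side [530.8 150.3   0. ]
tips [457.   42.8   1. ] [453.4  42.8   1. ] [504.2  31.5   1. ]
tips [457.   42.8   1. ] [453.4  42.8   1. ] [504.2  31.5   1. ]
foot scene/side z14 [458.1   0.4  14. ] [462.4  10.1  14. ]
tip [479.5  38.1   2.7] tab [502.2 156.9  34. ] len 120.90360845086282 yaw -100.83561859837843
AB 168.06089944876544 AC 234.89852574419072 scale x yaw -8.327675758417755 -8.457048554076527 -9.317003031614746
```

```bash
cat > go.py <<'E'
import sys,numpy as np
from scipy.spatial.transform import Rotation as Ro
from bench import sensors
s=sensors.sense();p=np.array(s['tool_pos']);R=Ro.from_euler('xyz',s['tcp_rot'],degrees=True)
x,y,z,yaw=map(float,sys.argv[1:5])
T=Ro.from_euler('xyz',[180,0,yaw],degrees=True)
print('t',s['time'],p.round(1),np.round(s['tcp_rot'],1),np.round(s['ft_force'],1))
print('cm',((R.inv().apply(np.array([x,y,z])-p))/10).round(2),'rot',(R.inv()*T).as_rotvec(degrees=True).round(1))
E
python3 go.py 512 191 120 76
python3 - <<'E'
import pickle
from h import *
d=pickle.load(open('s0.pkl','rb'))
print(ray(d['scene'],(230/1.5625,267/1.5625),22),ray(d['scene'],(288/1.5625,229/1.5625),8),ray(d['scene'],(371/1.5625,232/1.5625),30))
E
```

```text
t 0.1 [223.3 556.4 230.3] [-179.9   -0.   158.1] [ 1.4  0.3 -0.8]
cm [-40.41 -23.13  11.07] rot [-0.1  0.1 82.1]
[476.3263656  298.66464198  22.        ] [636.54394102 274.91296907   8.        ] [673.442143   105.06504714  30.        ]
```

Call:
play_rows:
  motion:
    - [[-40.4, -23.1, 11, 0, 0, 82], [-40.4, -23.1, 11, 0, 0, 82], [-40.4, -23.1, 11, 0, 0, 82], [-40.4, -23.1, 11, 0, 0, 82], [-40.4, -23.1, 11, 0, 0, 82]]
  jaw: 0.25

```text
time: 0.6
tool_pos: [375.1, 364.3, 173.0]
tcp_rot: [-180.0, 0.0, 114.8]
ft_force: [1.5, 0.8, 0.2]
finger_gap: 21.1
grip_force: 0.0
```

```bash
python3 go.py 512 191 120 76
```

```text
t 0.6 [375.1 364.3 173. ] [-180.     0.   114.8] [1.5 0.8 0.2]
cm [-21.47   5.15   5.3 ] rot [-0.   0.  38.8]
```

Call:
play_rows:
  motion:
    - [[-21.5, 5.1, 5.3, 0, 0, 38.8], [-21.5, 5.1, 5.3, 0, 0, 38.8], [-21.5, 5.1, 5.3, 0, 0, 38.8], [-21.5, 5.1, 5.3, 0, 0, 38.8], [-21.5, 5.1, 5.3, 0, 0, 38.8]]

```text
time: 1.1
tool_pos: [513.1, 189.7, 119.3]
tcp_rot: [-179.9, 0.1, 75.9]
ft_force: [-0.1, -0.0, 0.8]
finger_gap: 21.7
grip_force: 0.0
```

```bash
python3 go.py 512 191 10 76
```

```text
t 1.1 [513.1 189.7 119.3] [-1.799e+02  1.000e-01  7.590e+01] [-0.1 -0.   0.8]
cm [ 0.11 -0.13 10.93] rot [-0.1  0.1 -0.1]
```

Call:
play_rows:
  motion:
    - [[0.1, -0.1, 5, 0, 0, 0], [0.1, -0.1, 9, 0, 0, 0], [0.1, -0.1, 10.7, 0, 0, 0], [0.1, -0.1, 10.7, 0, 0, 0]]

```text
time: 1.5
tool_pos: [507.8, 193.1, 9.6]
tcp_rot: [-179.6, 0.2, 76.3]
ft_force: [-1.4, -0.0, -0.5]
finger_gap: 21.1
grip_force: 0.0
```

Run:
```python
from bench import sensors, optics
import cv2,numpy as np,pickle
s=sensors.sense();print(s['time'],s['tool_pos'],s['tcp_rot'],s['ft_force'])
d={n:optics.snapshot(n) for n in("scene","side")}
pickle.dump(d,open('s1.pkl','wb'))
a=cv2.resize(d['scene']['pixels'][150:240,170:310],(620,399));b=cv2.resize(d['side']['pixels'][190:280,220:340],(532,399))
b=cv2.resize(d['side']['pixels'][130:270,230:330],(428,599));a=cv2.resize(d['scene']['pixels'][130:250,180:270],(450,599))[:,:370]
cv2.imwrite('pics/d1.png',np.hstack([a,b])[:,:,::-1])
```

```text
1.5 [507.80357825 193.14628727   9.63644645] [-179.60886133    0.21752314   76.33367929] [-1.44088842 -0.03251928 -0.53095683]
```

View pics/d1.png

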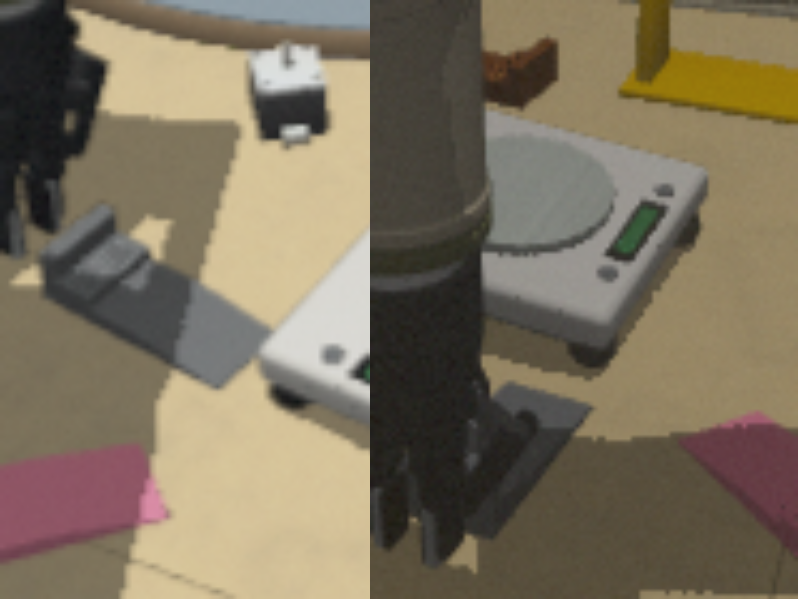

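The fingers stand behind the grey tab: scene tile, fingers (12,250) and (50,225), tab (45-110, 205-290), on the wedge's axis. Next I work out the push.

Call:
play_rows:
  motion:
    - [[0, 0, 0, 0, 0, 0], [0, 0, 0, 0, 0, 0]]

```text
time: 1.8
tool_pos: [512.9, 194.9, 15.8]
tcp_rot: [179.8, -0.1, 76.4]
ft_force: [-0.2, 0.1, 0.4]
finger_gap: 21.1
grip_force: 0.0
```

```bash
python3 go.py 506 167 10 76; python3 go.py 480 60 10 76
```

```text
t 1.8 [512.9 194.9  15.8] [ 1.798e+02 -1.000e-01  7.640e+01] [-0.2  0.1  0.4]
cm [-2.87 -0.02  0.58] rot [ 0.2 -0.1  0.4]
t 1.8 [512.9 194.9  15.8] [ 1.798e+02 -1.000e-01  7.640e+01] [-0.2  0.1  0.4]
cm [-13.88  -0.02   0.56] rot [ 0.2 -0.1  0.4]
```

Call:
play_rows:
  motion:
    - [[-1.2, 0, 0.2, 0, 0, 0], [-2.3, 0, 0.2, 0, 0, 0], [-3.3, 0, 0.2, 0, 0, 0.2], [-4.3, 0, 0.2, 0, 0, 0.4], [-5.2, 0, 0.2, 0, 0, 0.4]]

```text
time: 2.3
tool_pos: [499.0, 142.8, 12.0]
tcp_rot: [180.0, -0.0, 75.9]
ft_force: [-0.3, 1.9, 2.0]
finger_gap: 21.0
grip_force: 0.8
```

```bash
python3 go.py 479.5 58.6 10 76;python3 - <<'E'
from bench import optics
import cv2,numpy as np,pickle
d={n:optics.snapshot(n) for n in("scene","side")}
b=cv2.resize(d['side']['pixels'][130:270,230:330],(428,599));a=cv2.resize(d['scene']['pixels'][130:250,180:270],(450,599))[:,80:]
cv2.imwrite('pics/d2.png',np.hstack([a,b])[:,:,::-1])
E
```

```text
t 2.3 [499.  142.8  12. ] [180.   -0.   75.9] [-0.3  1.9  2. ]
cm [-8.64  0.16  0.2 ] rot [ 0.  -0.  -0.1]
```

View pics/d2.png

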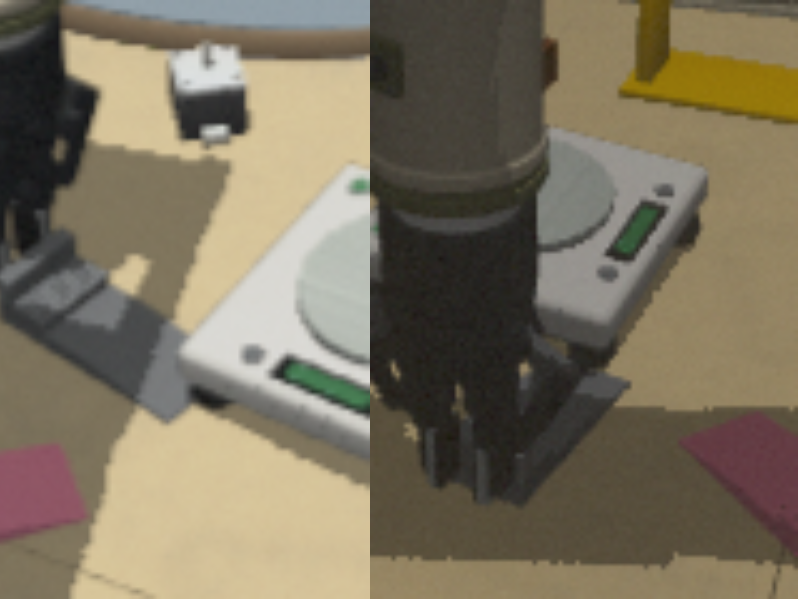

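Side tile: the wedge's near tip corner is at (628,382) and the foot bottom at (595,365). So the wedge is roughly centred on the foot and nearly touching it. I keep pushing, slower.

Call:
play_rows:
  motion:
    - [[-0.7, 0, 0.2, 0, 0, 0], [-1.4, 0, 0.2, 0, 0, 0], [-2.1, 0, 0.2, 0, 0, 0], [-2.8, 0, 0.2, 0, 0, 0], [-3.5, 0, 0.2, 0, 0, 0]]

```text
time: 2.9
tool_pos: [491.6, 110.8, 10.5]
tcp_rot: [179.9, -0.1, 76.0]
ft_force: [2.0, 7.3, 2.3]
finger_gap: 21.3
grip_force: 3.6
```

Call:
play_rows:
  motion:
    - [[-0.5, 0, 0, 0, 0, 0], [-1.0, 0, 0, 0, 0, 0], [-1.5, 0, 0, 0, 0, 0], [-2.0, 0, 0, 0, 0, 0], [-2.5, 0, 0, 0, 0, 0]]

```text
time: 3.4
tool_pos: [485.5, 86.5, 10.5]
tcp_rot: [179.9, -0.1, 76.0]
ft_force: [1.7, 5.6, 3.1]
finger_gap: 21.5
grip_force: 3.5
```

```bash
python3 go.py 479.5 58.6 10 76;python3 - <<'E'
from bench import optics
import cv2,numpy as np,pickle
d={n:optics.snapshot(n) for n in("scene","side")}
b=cv2.resize(d['side']['pixels'][130:270,230:330],(428,599));a=cv2.resize(d['scene']['pixels'][130:250,200:275],(375,599))[:,:370]
cv2.imwrite('pics/d3.png',np.hstack([a,b])[:,:,::-1])
E
```

```text
t 3.4 [485.5  86.5  10.5] [ 1.799e+02 -1.000e-01  7.600e+01] [1.7 5.6 3.1]
cm [-2.86  0.09  0.04] rot [ 0.1 -0.1 -0. ]
```

View pics/d3.png

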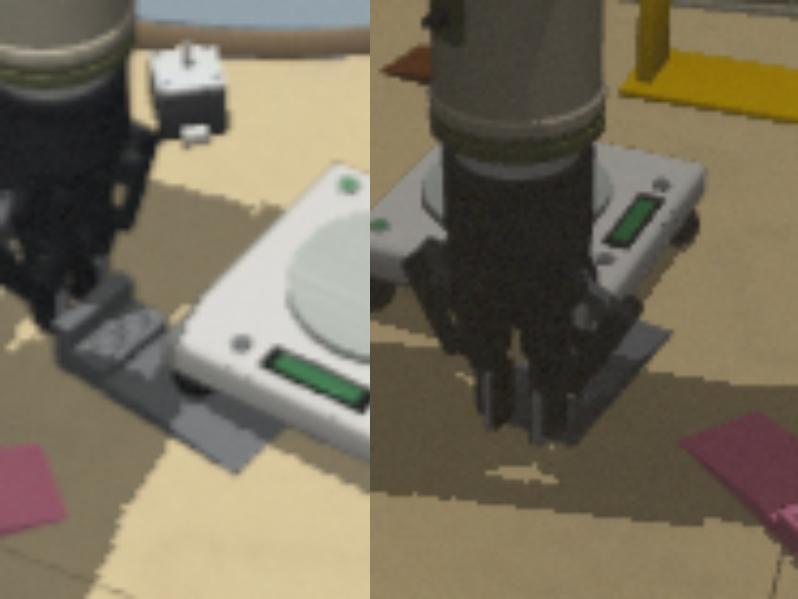

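The wedge is straight and the foot is on the ramp (scene tile (195,380)), with some way left to the stop block. I go on in small steps and watch the force.

Call:
play_rows:
  motion:
    - [[-0.4, 0, 0, 0, 0, 0], [-0.8, 0, 0, 0, 0, 0], [-1.2, 0, 0, 0, 0, 0], [-1.5, 0, 0, 0, 0, 0], [-1.8, 0, 0, 0, 0, 0]]

```text
time: 4.0
tool_pos: [481.0, 69.9, 10.3]
tcp_rot: [179.9, -0.2, 76.0]
ft_force: [1.9, 12.6, 1.3]
finger_gap: 21.7
grip_force: 6.2
```

Call:
play_rows:
  motion:
    - [[-0.15, 0, 0, 0, 0, 0], [-0.3, 0, 0, 0, 0, 0], [-0.3, 0, 0, 0, 0, 0]]

```text
time: 4.3
tool_pos: [480.2, 66.6, 10.3]
tcp_rot: [179.9, -0.1, 76.0]
ft_force: [2.3, 9.8, 1.8]
finger_gap: 21.2
grip_force: 4.6
```

Call:
play_rows:
  motion:
    - [[-0.15, 0, 0, 0, 0, 0], [-0.3, 0, 0, 0, 0, 0], [-0.3, 0, 0, 0, 0, 0]]

```text
time: 4.6
tool_pos: [479.5, 63.7, 10.2]
tcp_rot: [179.9, -0.1, 76.0]
ft_force: [2.7, 9.2, 2.9]
finger_gap: 21.1
grip_force: 4.7
```

Run:
```python
from bench import optics
import cv2,numpy as np,pickle
d={n:optics.snapshot(n) for n in("scene","side")}
pickle.dump(d,open('s4.pkl','wb'))
a=cv2.resize(d['scene']['pixels'][160:235,185:325],None,fx=5.6,fy=5.6,interpolation=cv2.INTER_CUBIC)
cv2.imwrite('pics/d4.png',a[:,:,::-1])
```

```text
(no output)
```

View pics/d4.png

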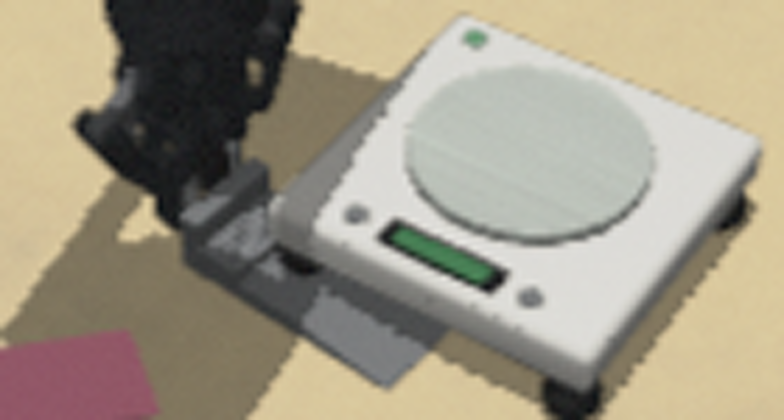

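Scene crop: the foot at (300,262) is on the seat near the stop block, and the wedge's tip corner is at (388,387). Now I measure how far in it is.

Run:
```python
import pickle
from h import *
d=pickle.load(open('s4.pkl','rb'));S=d['scene']
s=lambda x,y:((x+.5)/5.6-.5+185,(y+.5)/5.6-.5+160)
h=np.array([-.242,-.970]);l=np.array([-.970,.242])
t0=ray(S,s(388,387),1);foot=np.array([464.5,-1.5])
print(t0, 'wedge x of foot',63-(t0[:2]-foot)@h,'lat',(t0[:2]-foot)@l)
for n,p,z in(('A',(277,205),56),('B',(590,358),56),('C',(760,140),56),('D',(462,13),56)): print(n,ray(S,s(*p),z).round(1))
```

```text
[423.97186809 -63.1015439    1.        ] wedge x of foot -6.56130550842002 lat 24.404714332506185
A [458.5   9.1  56. ]
B [ 431.7 -153.1   56. ]
C [ 595.  -178.2   56. ]
D [622.4 -13.7  56. ]
```

Call:
play_rows:
  motion:
    - [[-0.1, 0, 0, 0, 0, 0], [-0.2, 0, 0, 0, 0, 0], [-0.2, 0, 0, 0, 0, 0]]

```text
time: 5.0
tool_pos: [479.0, 61.9, 10.3]
tcp_rot: [179.9, -0.2, 76.0]
ft_force: [1.9, 10.0, 1.7]
finger_gap: 21.2
grip_force: 5.2
```

Call:
play_rows:
  motion:
    - [[-0.1, 0, 0, 0, 0, 0], [-0.2, 0, 0, 0, 0, 0], [-0.2, 0, 0, 0, 0, 0]]

```text
time: 5.3
tool_pos: [478.5, 60.0, 10.2]
tcp_rot: [179.9, -0.2, 76.0]
ft_force: [1.9, 10.5, 1.1]
finger_gap: 21.0
grip_force: 5.2
```

Call:
play_rows:
  motion:
    - [[1.5, 0, 0, 0, 0, 0], [4, 0, 0, 0, 0, 0], [5, 0, -3, 0, 0, 0], [5, 0, -8, 0, 0, 0], [5, 0, -12, 0, 0, 0]]

```text
time: 5.8
tool_pos: [489.3, 107.7, 131.0]
tcp_rot: [-179.9, 0.1, 76.0]
ft_force: [0.5, -0.8, 0.6]
finger_gap: 21.4
grip_force: 0.0
```

```bash
python3 go.py 582 -160 130 76
```

```text
t 5.8 [489.3 107.7 131. ] [-1.799e+02  1.000e-01  7.600e+01] [ 0.5 -0.8  0.6]
cm [-23.74  15.46   0.11] rot [-0.1  0.1  0. ]
```

Call:
play_rows:
  motion:
    - [[-4, 2.6, 0, 0, 0, 0], [-8, 5.2, 0, 0, 0, 0], [-12, 7.8, 0, 0, 0, 0], [-16, 10.4, 0, 0, 0, 0], [-20, 13, 0, 0, 0, 0]]
  jaw: 0

```text
time: 6.3
tool_pos: [567.6, -120.0, 129.2]
tcp_rot: [-179.9, 0.0, 76.0]
ft_force: [0.4, -0.1, 0.2]
finger_gap: 0.0
grip_force: 0.0
```

Call:
play_rows:
  motion:
    - [[-3.7, 2.5, 2, 0, 0, 0], [-3.7, 2.5, 4, 0, 0, 0], [-3.7, 2.5, 5, 0, 0, 0], [-3.7, 2.5, 5, 0, 0, 0], [-3.7, 2.5, 5, 0, 0, 0]]

```text
time: 6.8
tool_pos: [582.6, -159.4, 79.9]
tcp_rot: [-180.0, -0.0, 76.0]
ft_force: [-0.2, -0.3, 0.8]
finger_gap: -0.1
grip_force: 0.0
```

```bash
python3 go.py 582 -160 62 76;python3 - <<'E'
from bench import optics
import cv2,numpy as np,pickle
d={n:optics.snapshot(n) for n in("scene","side")}
pickle.dump(d,open('s5.pkl','wb'))
a=cv2.resize(d['scene']['pixels'][140:235,185:325],None,fx=2.8,fy=2.8,interpolation=cv2.INTER_CUBIC)
b=cv2.resize(d['side']['pixels'][150:245,220:362],None,fx=2.8,fy=2.8,interpolation=cv2.INTER_CUBIC)
cv2.imwrite('pics/d5.png',np.hstack([a,b])[:,:,::-1])
E
```

```text
t 6.8 [ 582.6 -159.4   79.9] [-180.   -0.   76.] [-0.2 -0.3  0.8]
cm [-0.07 -0.04  1.79] rot [-0. -0.  0.]
```

View pics/d5.png

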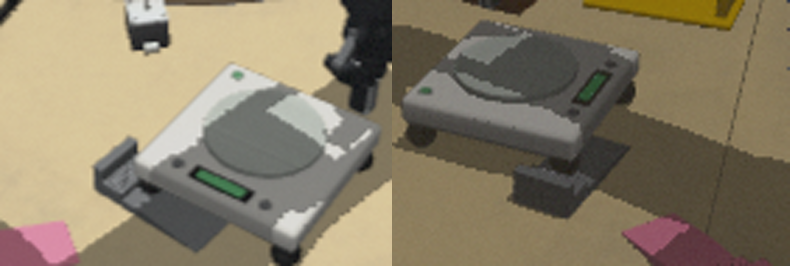

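The foot stands on the seat beside the stop block (left tile (150,185), right tile (565,160)), the scale looks level, and the fingertip is above the right corner (365,105). Now I press gently.

Call:
play_rows:
  motion:
    - [[0, 0, 0.8, 0, 0, 0], [0, 0, 1.5, 0, 0, 0], [0, 0, 1.8, 0, 0, 0], [0, 0, 2.0, 0, 0, 0]]

```text
time: 7.3
tool_pos: [582.2, -160.4, 59.0]
tcp_rot: [-179.9, -0.0, 76.0]
ft_force: [0.2, -0.5, 0.5]
finger_gap: -0.3
grip_force: 0.0
```

Call:
play_rows:
  motion:
    - [[0, 0, 0.1, 0, 0, 0], [0, 0, 0.2, 0, 0, 0], [0, 0, 0.2, 0, 0, 0]]

```text
time: 7.6
tool_pos: [582.7, -160.7, 57.8]
tcp_rot: [180.0, 0.0, 76.0]
ft_force: [-0.9, -0.6, -0.1]
finger_gap: -0.1
grip_force: 0.0
```

Call:
play_rows:
  motion:
    - [[0, 0, 0.1, 0, 0, 0], [0, 0, 0.1, 0, 0, 0]]

```text
time: 7.8
tool_pos: [582.8, -160.7, 56.8]
tcp_rot: [180.0, 0.0, 76.0]
ft_force: [0.0, -0.1, -0.2]
finger_gap: -0.4
grip_force: 0.0
```

Call:
play_rows:
  motion:
    - [[0, 0, 0.05, 0, 0, 0], [0, 0, 0.05, 0, 0, 0]]

```text
time: 8.0
tool_pos: [582.7, -160.6, 56.3]
tcp_rot: [-180.0, -0.0, 76.0]
ft_force: [-0.0, 0.0, 0.4]
finger_gap: 0.6
grip_force: 0.0
```

Call:
play_rows:
  motion:
    - [[0, 0, 0.05, 0, 0, 0], [0, 0, 0.05, 0, 0, 0]]

```text
time: 8.2
tool_pos: [582.7, -160.6, 55.8]
tcp_rot: [180.0, 0.0, 76.0]
ft_force: [-0.1, 1.0, 0.3]
finger_gap: -0.1
grip_force: 0.0
```

Call:
play_rows:
  motion:
    - [[0, 0, 0.03, 0, 0, 0], [0, 0, 0.03, 0, 0, 0]]

```text
time: 8.4
tool_pos: [582.8, -160.6, 55.8]
tcp_rot: [180.0, 0.0, 76.0]
ft_force: [-1.2, -0.6, 3.2]
finger_gap: -0.1
grip_force: 1.4
```

Call:
play_rows:
  motion:
    - [[0, 0, 0.03, 0, 0, 0], [0, 0, 0.03, 0, 0, 0], [0, 0, 0.03, 0, 0, 0]]

```text
time: 8.7
tool_pos: [582.8, -160.7, 55.7]
tcp_rot: [180.0, 0.0, 76.0]
ft_force: [-2.5, 1.6, 4.8]
finger_gap: -0.1
grip_force: 2.7
```

Call:
play_rows:
  motion:
    - [[0, 0, 0.02, 0, 0, 0], [0, 0, 0.02, 0, 0, 0], [0, 0, 0.02, 0, 0, 0], [0, 0, 0.02, 0, 0, 0]]

```text
time: 9.1
tool_pos: [582.8, -160.7, 55.7]
tcp_rot: [180.0, 0.0, 76.0]
ft_force: [-3.2, -0.1, 5.7]
finger_gap: -0.3
grip_force: 3.3
```

Call:
play_rows:
  motion:
    - [[0, 0, -0.1, 0, 0, 0], [0, 0, -0.5, 0, 0, 0], [0, 0, -3, 0, 0, 0], [0, 0, -7, 0, 0, 0], [0, 0, -10, 0, 0, 0]]

```text
time: 9.6
tool_pos: [582.9, -160.7, 156.9]
tcp_rot: [180.0, 0.0, 76.0]
ft_force: [1.0, -0.3, -0.2]
finger_gap: 0.1
grip_force: 0.0
```

Call:
play_rows:
  motion:
    - [[0, 0, -4, 0, 0, 0], [0, 0, -8, 0, 0, 0], [0, 0, -10, 0, 0, 0], [0, 0, -10, 0, 0, 0], [0, 0, -10, 0, 0, 0]]

```text
time: 10.1
tool_pos: [582.8, -160.6, 254.9]
tcp_rot: [180.0, 0.0, 76.0]
ft_force: [-0.7, -0.0, -1.4]
finger_gap: 0.0
grip_force: 0.0
```

Run:
```python
from bench import optics
import cv2,numpy as np
d={n:optics.snapshot(n) for n in("scene","side")}
a=cv2.resize(d['scene']['pixels'][160:235,185:325],None,fx=2.8,fy=2.8,interpolation=cv2.INTER_CUBIC)
b=cv2.resize(d['side']['pixels'][160:235,220:362],None,fx=2.8,fy=2.8,interpolation=cv2.INTER_CUBIC)
cv2.imwrite('pics/d6.png',np.hstack([a,b])[:,:,::-1])
```

```text
(no output)
```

View pics/d6.png

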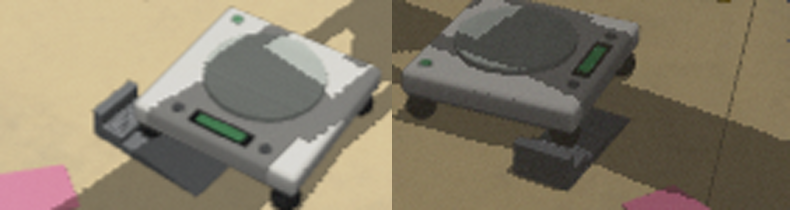

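The scale is unchanged and level: the foot is on the wedge (left tile (150,130)) and the robot is clear. The corner held under about 5.7 N without giving way.

```bash
python3 -c "
from bench import job
print(job.hand_in())"
```

```text
the job is handed in; nothing more can be done
None
```

The grey wedge is under the short foot and the scale is level; its opposite corner did not give under a press of about 5.7 N, and the job is handed in with the arm clear.

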